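Half-close a bench suction port before TIG welding

TASK

The suction at the yellow port would pull the shielding gas off the next TIG weld. Take the shutter with the yellow knob and slide it over its port by one click, to the middle stop, so that the port is half covered, then let go. Leave the blue port's shutter fully open as it is.

Things in the scene. Friction and masses are not known exactly. Their poses are not given: they have to be found in the camera images.
- yellow_knob (a point): centre of the top face of the yellow knob, an upright round grip 24 mm in diameter, 46 mm tall on a foot 4 mm high and 32 mm wide, on the middle of the shutter (white steel plate 84 x 84 x 4 mm that slides on the yellow port). Its top is 103 mm above the table, 50 mm above the plate's upper face. +z up, +y the way the shutter slides to close, x across the slide.
- yellow_port: grey housing 124 x 204 x 46 mm with yellow ends, fixed to the table; origin under its centre, y along its length, the way the shutter closes. Black grilled opening 76 mm wide, yellow rim, in its top at y = +32 mm; knob at y = -50 mm when open. Rails 12 mm wide at x = -49 and +49 mm, top 59 mm above the table; red marks on them, 40 mm apart, show the knob's line at the three stops.
- yellow_shutter (a joint): travel of the shutter with the yellow knob along +y, in m: 0 = first stop (port open, as at the start), 0.040 = middle stop (port half covered), 0.080 = last stop (port covered). A spring detent holds it: about 6 N along the slide moves it out of a stop, and once over halfway (20 mm) it is drawn on into the next; let go, it settles within 2 mm of a stop.
- blue_shutter (a joint): travel of the shutter with the blue knob, in m, same meaning; it starts at 0 (open). It belongs to the blue port: an identical housing with blue ends, rim and knob, also fixed to the table, its centre 0.3 m or more from the yellow one's.

How it is judged (in metres and radians):
At the end, for the whole second after the job is handed in: The yellow-knobbed shutter rests at its middle stop (within 8 mm of 40 mm of travel), and the blue-knobbed one rests at its open stop (within 10 mm) (value of joint yellow_shutter between 0.032 and 0.048 m and velocity of joint yellow_shutter between -0.01 and 0.01 m/s and value of joint blue_shutter between -0.01 and 0.01 m and velocity of joint blue_shutter between -0.01 and 0.01 m/s); the robot touches nothing.
It fails at once if the blue shutter is slid 20 mm or more out of its open stop (value of joint blue_shutter above 0.02 m).
It also fails if it takes over 26 s, if anything falls off the work surface, if the arm or the gripper's body presses on something with over 40 N, if the wrist force passes 120 N, or if a joint passes its speed limit or range.

ROBOT

A 6-joint arm with a two-finger parallel gripper is mounted at the origin on the work surface. World frame = base frame: x ahead of the robot, y to its left, z up, the work surface at z = 0. Lengths are in m, angles in degrees, forces in N, time in s.
With the tool pointing down it reaches from about 0.325 to 0.75 m from the base axis. Payload 7.6 kg.
Tool frame: the origin (TCP) lies at the very end of the fingers, on their centre line; the grasp point (between the pads) lies 19 mm behind it; z points along the fingers, y is the line along which they close (so a half turn about z gives the same grasp; the last joint's range is limited). The gripper opens to 85 mm and grips with 20 to 120 N. Pads are 22 mm wide; open, the fingers measure 114 mm over their backs; the gripper's body (76 mm by 85 mm) begins 54 mm behind the grasp point. The pads swing forward as they close: fully open they stand 13 mm farther back than shut.
Start: joints at [67.706, 2.991, 80.254, -0, 96.75, -4.028], TCP at [0.165, 0.499, 0.231] pointing down, gripper open.
Joint ranges: [-166.34, 166.34], [-52.06, 124.39], [6.96, 135.62], [-60.46, 240.46], [14.63, 156.25], [-167.68, 167.68]. Speed limits (degrees/s): [147.25, 147.25, 172.46, 180, 180, 180].

INTERFACE

Orientations are given as a 3x3 rotation matrix whose columns are the frame's x, y, z axes.
In Python, from rig import env, grab_frame gives the robot as it stands.
- The arm moves only by the tool jog_arm, never from a script. Its arguments are lists of equal length, an entry for each row: "travel": the shift along the tool's x, y, z in units of 25 mm (1.0 is 25 mm), a list of three; "twist": the turn about the tool's z in units of 5 degrees (1.0 is 5 degrees); "grip": the finger opening in mm, from 0 to 85.4. In form: {"travel": [[x, y, z], ...], "twist": [twist, ...], "grip": [grip, ...]}. A call has 1 to 8 rows; each row shifts and turns the commanded pose from where the row before left it, along the tool's axes as they then stand; what a row does not reach is not made up. A row lasts 1/12 s, in which the tool goes at most 41.7 mm and 7.16 degrees, less where a joint would pass 70% of its speed; a pose out of reach is approached as far as the arm can. A call is refused whole if a number of a shift passes 1 or a number of a turn 1, either way. A call with a gripper value outside its range is refused whole. The fingers move at their own pace and stop on an object; "squeeze" is the grip in N (left out, the last holds). Time passes only in rows, so rows that do not move let the fingers close. It gives the time, the measured TCP pose, the force, the opening and the grip force at its end, in the units of the state.
- env.observe(): the state, without advancing time (a new reading comes with each control period).
- grab_frame(name): name is "side" or "top"; returns a dict with "frame" (420x560x3 uint8, red, green, blue), "vertical_fov" (degrees; the focal length in pixels is half the picture's height over the tangent of half this angle, whatever the lens; pixels are square), "cx", "cy" (the principal point, pixels), "eye" and "attitude" of the camera in the world. Camera axes: x right, y up, looking along -z (the intrinsics and any distortion apply to the point x, -y, -z); pixel columns grow to the right and rows downward; lengths in m; the calibration is good to about 2 mm. A picture is of the moment at which its call begins. There is no depth.
- env.job_done(): hands the job in; it is judged then, once.
The state is a dict: "clock": time; "joint_pos": joint angles; "joint_vel": joint speeds; "joint_torque": joint torques, N m; "position": TCP position; "tool_rot": TCP orientation; "contact_force": force on the tool from outside, world axes, zero at the start; "torque": the same for the moment, N m; "grip_width": opening from 0.0 (shut) to 1.0 (fully open); "grip_force": force on a finger pad.
Only numpy, scipy, OpenCV 4.12 (cv2) and the standard library are available. Lean on these libraries where they do the work, as an engineer would, in place of code of your own. Each camera call takes 0.05 s, during which the arm holds its last target. There are 200 camera calls.

## Working session

There is one attempt and no reset: what is moved stays moved. The work goes in short steps, Python scripts to look and compute and a tool call to move; the robot and the scene stay as the last step left them, time stands still between calls to the robot, and variables do not carry over. Pictures are saved under pics/ and viewed, at most 10 in all, crops included, and the job is handed in when it is done.

Besides the shell and the picture viewer there is one more tool, called as name(argument=value, ...) on one line, values as JSON. jog_arm: Moves the arm, as the interface text tells. Its arguments: {"type":"object","properties":{"travel":{"type":"array"},"twist":{"type":"array"},"grip":{"type":"array"},"squeeze":{"type":"number"}},"required":["travel","twist","grip"]}

```bash
ls; mkdir -p pics; python3 - <<'E'
from rig import env, grab_frame
import cv2
for n in("side","top"):
    f=grab_frame(n); cv2.imwrite(f"pics/{n}0.png",f["frame"][:,:,::-1])
    print(n,{k:v for k,v in f.items() if k!="frame"})
print(env.observe())
E
```

```text
pics
side {'vertical_fov': 52.34516469705888, 'cx': 278.70399484798565, 'cy': 207.98587694428264, 'eye': array([ 0.55648377, -0.58085105,  0.65515167]), 'attitude': array([[ 0.99953406,  0.01718393, -0.02522636],
       [-0.03011455,  0.6899507 , -0.72322966],
       [ 0.00497702,  0.72365236,  0.69014671]])}
top {'vertical_fov': 45.68026750853771, 'cx': 275.8622149445536, 'cy': 212.81252775571306, 'eye': array([ 0.49183966, -0.02830782,  0.91400118]), 'attitude': array([[-0.00404935,  0.99254598, -0.12180344],
       [-0.99927951, -0.00861288, -0.03696315],
       [-0.0377367 ,  0.12156601,  0.99186574]])}
{'clock': 0.1, 'joint_pos': array([ 6.77070243e+01,  3.02507468e+00,  8.03062592e+01,  1.15473215e-03,
        9.67507922e+01, -4.02818962e+00]), 'joint_vel': array([ 0.03405135, -0.00917109, -0.20048555, -0.03808626,  0.02835005,
       -0.00368044]), 'joint_torque': array([ 7.26153794e-04, -3.82579136e+01, -3.60985780e+01, -6.03365856e-05,
        4.77875612e-03,  3.45095737e-05]), 'position': array([0.16441308, 0.49830884, 0.23055158]), 'tool_rot': array([[-9.49618982e-01,  3.13406243e-01, -5.62256308e-04],
       [ 3.13406724e-01,  9.49618074e-01, -1.31864134e-03],
       [ 1.20658323e-04, -1.42842176e-03, -9.99998973e-01]]), 'contact_force': array([-0.10405544,  0.50221101, -0.06658126]), 'torque': array([ 0.03428081, -0.01256814, -0.02265716]), 'grip_force': 0.0, 'grip_width': 1.0000852157444742}
```

View pics/side0.png

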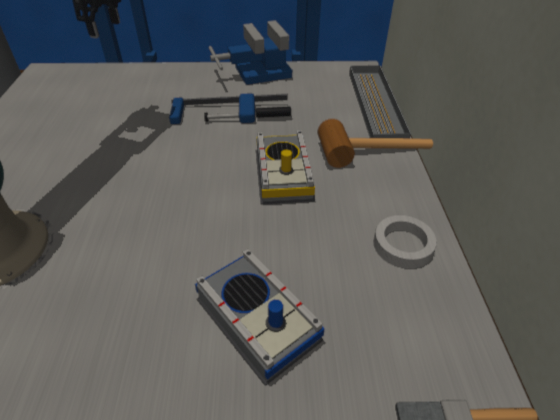

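View pics/top0.png

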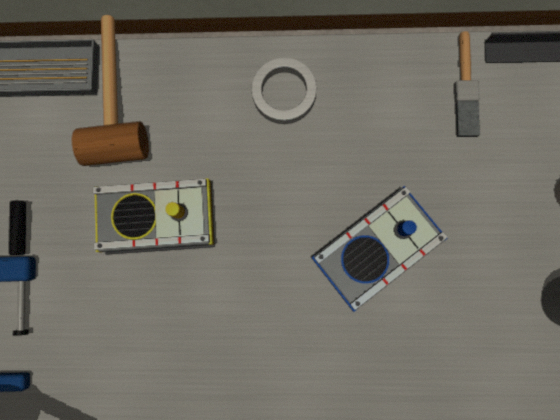

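The side view shows the yellow port at about (285,165) with its knob near (287,155). In the top view the yellow knob's top is at about (174,209) and the opening at (134,216), so it closes to the left, roughly world +y. The blue port is well clear at (380,250).

```bash
cat > h.py <<'E'
import numpy as np, cv2
def ray(f,u,v):
    F=f["frame"].shape[0]/2/np.tan(np.radians(f["vertical_fov"]/2))
    return f["attitude"]@np.array([(u-f["cx"])/F,-(v-f["cy"])/F,-1.])
def onplane(f,u,v,z):
    d=ray(f,u,v); return f["eye"]+d*(z-f["eye"][2])/d[2]
def blobs(f,lo,hi,amin=4):
    m=cv2.inRange(cv2.cvtColor(f["frame"],cv2.COLOR_RGB2HSV),lo,hi)
    n,_,s,c=cv2.connectedComponentsWithStats(m)
    return [(*c[i].round(1),*s[i]) for i in range(1,n) if s[i][4]>=amin]
E
python3 - <<'E'
from rig import env, grab_frame
from h import *
t=grab_frame("top"); s=grab_frame("side")
for n,f in(("top",t),("side",s)):
    print(n,"yellow")
    for b in blobs(f,(22,150,90),(35,255,255),12): print([float(x) for x in b], onplane(f,b[0],b[1],.103).round(4),onplane(f,b[0],b[1],.046).round(4))
    print("red")
    for b in blobs(f,(170,120,80),(180,255,255))+blobs(f,(0,150,100),(5,255,255)): print([float(x) for x in b], onplane(f,b[0],b[1],.059).round(4))
cv2.imwrite("pics/crop.png",np.hstack([cv2.resize(t["frame"][165:265,80:220,::-1],None,fx=3,fy=3,interpolation=2),cv2.resize(s["frame"][120:220,230:340,::-1],None,fx=3,fy=3,interpolation=2)]))
E
```

```text
top yellow
[209.1, 211.0, 207.0, 179.0, 5.0, 66.0, 140.0] [0.5954 0.1121 0.103 ] [0.6027 0.1219 0.046 ]
[132.5, 216.5, 112.0, 193.0, 43.0, 47.0, 230.0] [0.5873 0.2396 0.103 ] [0.5941 0.2584 0.046 ]
[95.4, 203.6, 95.0, 199.0, 2.0, 9.0, 15.0] [0.6095 0.3028 0.103 ] [0.6178 0.3261 0.046 ]
[172.4, 208.8, 166.0, 203.0, 14.0, 14.0, 144.0] [0.5996 0.1732 0.103 ] [0.6072 0.1874 0.046 ]
[96.0, 226.0, 96.0, 211.0, 1.0, 31.0, 31.0] [0.572  0.3003 0.103 ] [0.5776 0.3234 0.046 ]
red
[154.4, 185.5, 154.0, 183.0, 2.0, 6.0, 10.0] [0.647  0.2169 0.059 ]
[176.5, 184.0, 176.0, 182.0, 2.0, 5.0, 10.0] [0.6493 0.1778 0.059 ]
[131.5, 187.0, 131.0, 185.0, 2.0, 5.0, 10.0] [0.6448 0.2575 0.059 ]
[385.2, 206.5, 384.0, 204.0, 4.0, 6.0, 10.0] [ 0.6061 -0.1844  0.059 ]
[366.8, 220.8, 365.0, 219.0, 4.0, 5.0, 10.0] [ 0.5817 -0.1523  0.059 ]
[348.4, 234.8, 347.0, 233.0, 4.0, 5.0, 9.0] [ 0.5579 -0.1204  0.059 ]
[179.5, 239.7, 179.0, 237.0, 2.0, 6.0, 11.0] [0.5514 0.1706 0.059 ]
[156.4, 241.5, 156.0, 239.0, 2.0, 6.0, 10.0] [0.5486 0.2109 0.059 ]
[133.5, 243.0, 133.0, 241.0, 2.0, 5.0, 10.0] [0.5462 0.2509 0.059 ]
[422.
[... 318 characters left out ...]
, 153.5, 265.0, 146.0, 9.0, 14.0, 28.0] [0.5587 0.1689 0.103 ] [0.5589 0.2463 0.046 ]
[285.6, 158.0, 281.0, 149.0, 11.0, 22.0, 143.0] [0.596  0.1519 0.103 ] [0.6001 0.2276 0.046 ]
[287.8, 191.4, 262.0, 187.0, 53.0, 10.0, 390.0] [0.5958 0.0442 0.103 ] [0.5999 0.1087 0.046 ]
red
[268.2, 273.7, 266.0, 272.0, 5.0, 4.0, 9.0] [ 0.555  -0.1213  0.059 ]
[283.0, 288.1, 281.0, 287.0, 5.0, 3.0, 8.0] [ 0.5796 -0.1523  0.059 ]
[221.2, 303.7, 219.0, 302.0, 5.0, 4.0, 9.0] [ 0.4774 -0.1805  0.059 ]
[298.9, 303.7, 297.0, 302.0, 5.0, 4.0, 10.0] [ 0.6045 -0.1839  0.059 ]
[235.3, 320.4, 233.0, 319.0, 6.0, 4.0, 12.0] [ 0.5018 -0.2122  0.059 ]
[250.2, 338.3, 248.0, 336.0, 5.0, 5.0, 13.0] [ 0.5259 -0.244   0.059 ]
```

View pics/crop.png

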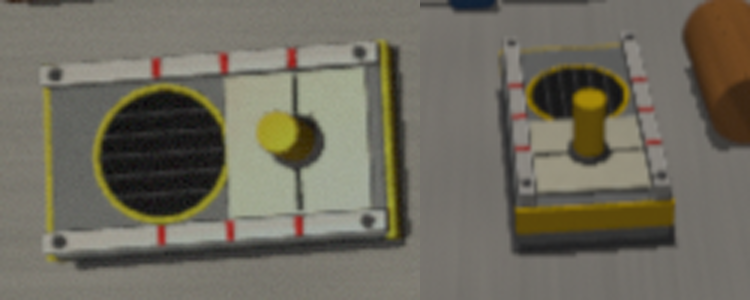

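The crop shows the yellow knob on the first pair of red marks, so that shutter is open. The marks are 40.0 mm apart and the rails 98 mm apart, which match the given sizes. The knob is at about (0.600, 0.174) and the slide direction is (-0.061, 0.998). I'll turn the tool first so the fingers close along the slide, then travel.

jog_arm(travel=[[0,0,0],[0,0,0],[0,0,0],[0,0,0],[0,0,0],[0,0,0]], twist=[-0.87,-0.87,-0.87,-0.87,-0.87,0], grip=[85,85,85,85,85,85])

```text
clock: 0.7
position: [0.1645, 0.4985, 0.2311]
tool_rot: [[-0.998, -0.063, -0.0], [-0.063, 0.998, -0.0], [0.0, -0.0, -1.0]]
contact_force: [0.2, 0.6, 0.2]
grip_width: 0.994
grip_force: 0.0
```

jog_arm(travel=[[-0.83,-0.7,0],[-0.83,-0.7,0],[-0.83,-0.7,0],[-0.83,-0.7,0],[-0.83,-0.7,0],[-0.83,-0.7,0],[-0.83,-0.7,0],[-0.83,-0.7,0]], twist=[0,0,0,0,0,0,0,0], grip=[85,85,85,85,85,85,85,85])

```text
clock: 1.37
position: [0.3396, 0.3679, 0.2313]
tool_rot: [[-0.998, -0.058, -0.0], [-0.058, 0.998, 0.0], [0.0, 0.0, -1.0]]
contact_force: [-0.5, 0.7, -0.0]
grip_width: 0.997
grip_force: 0.0
```

jog_arm(travel=[[-0.83,-0.7,0],[-0.83,-0.7,0],[-0.83,-0.7,0],[-0.83,-0.7,0],[-0.83,-0.7,0],[-0.83,-0.7,0],[-0.83,-0.7,0],[-0.83,-0.7,0]], twist=[0,0,0,0,0,0,0,0], grip=[85,85,85,85,85,85,85,85])

```text
clock: 2.03
position: [0.5138, 0.2383, 0.2311]
tool_rot: [[-0.998, -0.058, -0.0], [-0.058, 0.998, 0.0], [0.0, 0.0, -1.0]]
contact_force: [-0.4, 0.1, -1.8]
grip_width: 0.997
grip_force: 0.0
```

jog_arm(travel=[[-0.83,-0.7,0],[-0.83,-0.7,0],[-0.83,-0.7,0],[-0.8,-0.65,0],[0,0,0],[0,0,0]], twist=[0,0,0,0,0,0], grip=[85,85,85,85,85,85])

```text
clock: 2.53
position: [0.5997, 0.1748, 0.2304]
tool_rot: [[-0.998, -0.057, -0.001], [-0.057, 0.998, -0.0], [0.001, -0.0, -1.0]]
contact_force: [0.0, 0.2, 0.1]
grip_width: 0.998
grip_force: 0.0
```

```bash
python3 - <<'E'
from rig import env, grab_frame
from h import *
t=grab_frame("top"); s=grab_frame("side")
print(env.observe()["position"],env.observe()["tool_rot"])
cv2.imwrite("pics/crop2.png",np.hstack([cv2.resize(t["frame"][150:280,60:240,::-1],None,fx=2,fy=2),cv2.resize(s["frame"][20:150+0,180:360,::-1],None,fx=2,fy=2)]))
cv2.imwrite("pics/side2.png",s["frame"][:,:,::-1])
for b in blobs(s,(22,150,90),(35,255,255),12): print([float(x) for x in b], onplane(s,b[0],b[1]-7,.103).round(4))
E
```

```text
[0.59877355 0.17608121 0.23113503] [[-9.98201377e-01 -5.99473882e-02 -5.66440215e-04]
 [-5.99475325e-02  9.98201500e-01  2.41340785e-04]
 [ 5.50953723e-04  2.74863397e-04 -9.99999810e-01]]
[296.8, 148.8, 292.0, 144.0, 8.0, 11.0, 20.0] [0.6236 0.2111 0.103 ]
[268.0, 153.2, 265.0, 146.0, 9.0, 14.0, 29.0] [0.559  0.1958 0.103 ]
[285.3, 159.5, 281.0, 150.0, 10.0, 21.0, 164.0] [0.5962 0.1716 0.103 ]
[287.7, 191.6, 263.0, 187.0, 52.0, 10.0, 381.0] [0.5966 0.0646 0.103 ]
```

View pics/side2.png

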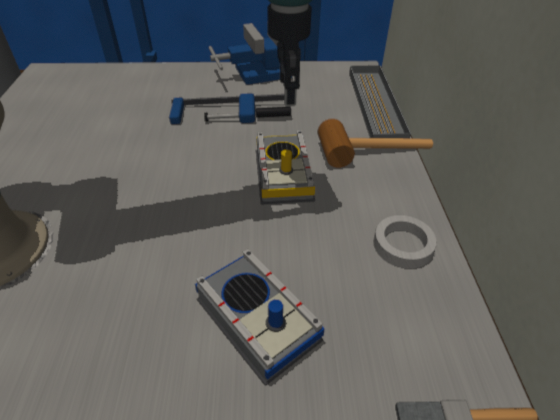

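The side view shows the gripper above the yellow port, fingertips at about (290,103) and knob at (286,158), lined up within a few mm. Next is the descent to a TCP height of about 0.074.

jog_arm(travel=[[0,0,0.9],[0,0,0.9],[0,0,0.9],[0,0,0.9],[0,0,0.9],[0,0,0.9],[0,0,0.88],[0,0,0]], twist=[0,0,0,0,0,0,0,0], grip=[85,85,85,85,85,85,85,85])

```text
clock: 3.3
position: [0.5958, 0.1761, 0.0693]
tool_rot: [[-0.998, -0.062, -0.008], [-0.062, 0.998, -0.002], [0.008, -0.001, -1.0]]
contact_force: [-0.2, -1.1, -1.5]
grip_width: 0.992
grip_force: 0.0
```

jog_arm(travel=[[0,0,0],[0,0,0],[0,0,0],[0,0,0],[0,0,0],[0,0,0],[0,0,0],[0,0,0]], twist=[0,0,0,0,0,0,0,0], grip=[70,60,50,42,36,32,28,22], squeeze=30)

```text
clock: 3.97
position: [0.5994, 0.1755, 0.0748]
tool_rot: [[-0.998, -0.061, 0.0], [-0.061, 0.998, -0.0], [-0.0, -0.0, -1.0]]
contact_force: [-1.1, -1.2, 1.1]
grip_width: 0.268
grip_force: 29.5
```

The opening is about 23 mm at 29.5 N, so the knob is gripped. Now I'll slide it 40 mm.

jog_arm(travel=[[0,0.2,0],[0,0.2,0],[0,0.2,0],[0,0.2,0],[0,0.2,0],[0,0.2,0],[0,0.2,0],[0,0.2,0]], twist=[0,0,0,0,0,0,0,0], grip=[22,22,22,22,22,22,22,22])

```text
clock: 4.63
position: [0.5968, 0.2162, 0.0747]
tool_rot: [[-0.998, -0.061, 0.001], [-0.061, 0.998, -0.0], [-0.001, -0.0, -1.0]]
contact_force: [-2.2, -2.7, 5.1]
grip_width: 0.272
grip_force: 30.1
```

jog_arm(travel=[[0,0,0],[0,0,0],[0,0,0],[0,0,0]], twist=[0,0,0,0], grip=[22,22,22,22])

```text
clock: 4.97
position: [0.5969, 0.2156, 0.0747]
tool_rot: [[-0.998, -0.061, 0.0], [-0.061, 0.998, -0.0], [-0.0, -0.0, -1.0]]
contact_force: [-2.5, -1.2, 5.5]
grip_width: 0.273
grip_force: 30.1
```

It moved 40 mm with the grip intact. Now release and retreat upwards.

jog_arm(travel=[[0,0,0],[0,0,0],[0,0,0],[0,0,0],[0,0,0],[0,0,0],[0,0,0],[0,0,0]], twist=[0,0,0,0,0,0,0,0], grip=[30,40,50,60,70,80,80,80])

```text
clock: 5.63
position: [0.5968, 0.2156, 0.0743]
tool_rot: [[-0.998, -0.061, 0.0], [-0.061, 0.998, 0.0], [-0.0, 0.0, -1.0]]
contact_force: [-0.1, 0.3, 0.2]
grip_width: 0.939
grip_force: 0.0
```

jog_arm(travel=[[0,0,-0.5],[0,0,-0.9],[0,0,-0.9],[0,0,-0.9],[0,0,-0.9],[0,0,-0.9],[0,0,-0.9],[0,0,0]], twist=[0,0,0,0,0,0,0,0], grip=[80,80,80,80,80,80,80,80])

```text
clock: 6.3
position: [0.5983, 0.216, 0.2292]
tool_rot: [[-0.998, -0.061, 0.01], [-0.061, 0.998, 0.003], [-0.01, 0.002, -1.0]]
contact_force: [0.3, 0.5, 0.9]
grip_width: 0.934
grip_force: 0.0
```

jog_arm(travel=[[0.9,0.5,0],[0.9,0.5,0],[0.9,0.5,0],[0.9,0.5,0],[0.9,0.5,0],[0.9,0.5,0],[0,0,0],[0,0,0]], twist=[0,0,0,0,0,0,0,0], grip=[80,80,80,80,80,80,80,80])

```text
clock: 6.97
position: [0.4568, 0.2827, 0.2225]
tool_rot: [[-0.998, -0.063, 0.001], [-0.063, 0.998, 0.0], [-0.001, 0.0, -1.0]]
contact_force: [1.6, 0.6, 0.5]
grip_width: 0.937
grip_force: 0.0
```

```bash
python3 - <<'E'
from rig import env, grab_frame
from h import *
t=grab_frame("top")
cv2.imwrite("pics/top3.png",t["frame"][:,:,::-1])
for b in blobs(t,(22,150,90),(35,255,255),12): print([float(x) for x in b], onplane(t,b[0],b[1],.103).round(4))
print(env.observe()["contact_force"])
E
```

```text
[209.1, 211.1, 207.0, 179.0, 5.0, 66.0, 144.0] [0.5952 0.1121 0.103 ]
[118.3, 214.2, 112.0, 194.0, 20.0, 44.0, 100.0] [0.5914 0.2635 0.103 ]
[95.4, 204.0, 95.0, 199.0, 2.0, 10.0, 14.0] [0.6088 0.3028 0.103 ]
[148.7, 210.5, 142.0, 204.0, 14.0, 14.0, 144.0] [0.5971 0.2127 0.103 ]
[96.0, 225.5, 96.0, 210.0, 1.0, 32.0, 32.0] [0.5728 0.3003 0.103 ]
[ 0.15550907  0.34398649 -0.5226168 ]
```

View pics/top3.png

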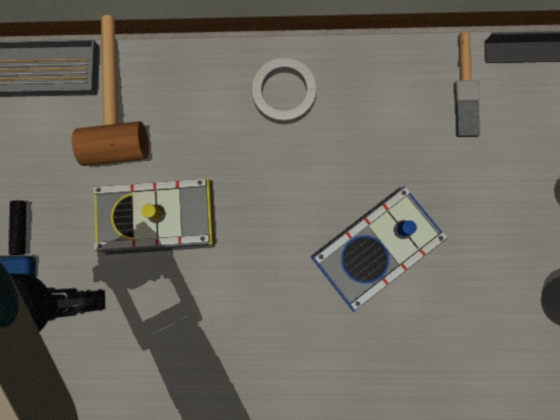

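The yellow knob, at (149,210), has moved 39.6 mm from its start and the opening at (134,216) is half covered. The blue knob at (408,228) hasn't moved, and the gripper is clear of everything.

```bash
python3 -c "
from rig import env
print(env.job_done())"
```

```text
the job is handed in; nothing more can be done
None
```

The yellow shutter now rests at its middle stop (39.6 mm of travel measured from the top camera), the blue shutter still looks fully open, and the job was handed in with the arm clear at about 7 s; no verdict was returned.

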